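# Check a filter standard on the bench spectrophotometer

## Robot

A 7-joint arm with a two-finger parallel gripper is mounted at the origin on the work surface. World frame = base frame: x ahead of the robot, y to its left, z up, the work surface at z = 0. Lengths are in m, angles in rad, forces in N, time in s.
With the tool pointing down it reaches from about 0.35 to 0.9 m from the base axis. Payload 7.2 kg.
Tool frame: the origin (TCP) lies at the very end of the fingers, on their centre line; the grasp point (between the pads) lies 19 mm behind it; z points along the fingers, y is the line along which they close (so a half turn about z gives the same grasp; the last joint's range is limited). The gripper opens to 88 mm and grips with 3 to 60 N. Pads are 20 mm wide; open, the fingers measure 115 mm over their backs; the gripper's body (75 mm by 178 mm) begins 61 mm behind the grasp point.
Start: joints at [1.178, 0.411, -0.013, 1.596, 0.006, 1.134, -0.082], TCP at [0.199, -0.592, 0.223] pointing down, gripper open.
Joint ranges: [-2.95, 2.95], [-0.29, 1.99], [-1.47, 1.44], [0.14, 2.54], [-1.03, 4.17], [0.13, 1.85], [-2.86, 2.86]. Speed limits (rad/s): [2.39, 2.39, 3.01, 3.01, 3.14, 3.14, 3.14].

## Interface

Orientations are given as a unit quaternion [x, y, z, w].
In Python, from workcell import arm gives the robot as it stands. The module is installed in compiled form; this text tells all that it offers.
- The arm moves only by the tool step_arm, never from a script. Its argument "series" is text: rows parted by semicolons, each of 4 numbers parted by spaces: the shift along the tool's x, y, z scaled (see below), then the turn about the tool's z scaled (see below). A call has 1 to 20 rows; each row is the pose to reach, as a shift and turn from the pose commanded when the call began, along the tool's axes at that moment; what a row does not reach only later rows make up. The controller multiplies each number of a shift by 30 cm and each number of a turn by pi/4 rad. A row lasts 1/8 s, in which the tool goes at most 62.5 mm and 10.7 degrees, less where a joint would pass 70% of its speed; a pose out of reach is approached as far as the arm can. A call with a number of a shift or a turn outside -1 to 1 is refused whole. A call with a gripper value outside its range is refused whole. "claw" is the opening, from 0 (shut) to 1 (fully open), set as the call begins (left out, the last holds). The fingers move at their own pace and stop on an object; "grip_force" is the grip in N (left out, the last holds). Time passes only in rows, so rows that repeat a pose let the fingers close. It gives the time, the measured TCP pose, the force, the opening and the grip force at its end, in the units of the state.
- arm.observe(): the state, without advancing time (a new reading comes with each control period).
- arm.camera(name): name is "scene" or "top" or "wrist"; returns the picture (400x640x3 uint8, red, green, blue); there is no depth.
- arm.get_calibration(name): a dict with "mtx" (3x3 intrinsics, pixels), "k1" (the pictures are not rectified: a ray, as slopes to the right and down, at radius r is drawn at 1 + k1 r^2 times it, then the intrinsics apply), "position" and "rotation" of the camera in the world. Camera axes: x right, y up, looking along -z (the intrinsics and any distortion apply to the point x, -y, -z); pixel columns grow to the right and rows downward; lengths in m; the calibration is good to about 2 mm. A picture is of the moment at which its call begins: read the wrist's pose just before it. get_calibration takes no time and is no camera call; for the wrist camera it gives the pose at the moment of the call.
- arm.close_job(): hands the job in; it is judged then, once.
The state is a dict: "clock": time; "joint_pos": joint angles; "qd": joint speeds; "tau": joint torques, N m; "tcp_pos": TCP position; "tcp_rot": TCP orientation; "contact_force": force on the tool from outside, world axes, zero at the start; "wrist_torque": the same for the moment, N m; "width": finger opening in m; "gripper_force": force on a finger pad.
Only numpy, scipy, OpenCV 4.12 (cv2) and the standard library are available. Lean on these libraries where they do the work, as an engineer would, in place of code of your own. Each camera call takes 0.05 s, during which the arm holds its last target. There are 200 camera calls.

## Task

Run the orange filter check on the spectrophotometer: shut the lid of its sample compartment first, then pull the carriage rod straight out by its white knob until the click stop that brings the orange-framed filter into the light beam, and take your hand off for a good two seconds while it reads. Then push the rod fully home and leave the lid shut, without disturbing the pot, the bottle or the case on the bench.

Things in the scene. Friction and masses are not known exactly. Their poses are not given: they have to be found in the camera images.
- spectro: Bench spectrophotometer, white/grey, fixed, 340 (x) x 420 (y) x 190 mm high. Origin: centre of its underside; own -x is its front (knob and panel side; face at x -170 mm), +y its left seen from the robot. Left: raised housing with sloping panel. Front right: sample compartment, a well 138 (x) x 130 (y) mm centred at x -89, y -99, rim 140 mm above the bench; lamp house behind it 165 mm high.
- lid (a joint): Angle (rad) of the grey compartment lid: 0 shut, starts 1.12 to 1.30, at most 1.35. Plate 154 (x) x 142 (y) x 20 mm, 0.25 kg, hinged along the instrument's x at its left edge (instrument y -32, z 140, x -166 to -12 mm): the free edge swings up and left. Shut, its top is 162 mm high. Stiff hinge holds it above 0.8 rad; lower, it sinks shut slowly. A light push (0.5 N at the edge) moves it.
- lid_lip (a point): Top of the dark finger lip (60 mm long, 16 mm wide, 8 mm thick) at the middle of the lid's free edge, 150 mm from the hinge line and 20 mm out from the hinge plane. Site axes are the lid's: z out of the lid's outer face, -y from hinge to free edge (so y points back to the hinge).
- cell_rod (a joint): Pull of the carriage rod (m): 0 = fully home (pushed in), as at the start; grows as it is pulled straight out of the front, along the instrument's -x. Spring detents (click stops) at 0, 0.022 and 0.044; end stop 0.046. About 6 N takes it from one detent to the next; let go within 8 mm of a detent it snaps to it.
- knob (a point): Middle of the rod's white knob: 26 mm diameter, 32 mm long along the instrument's x, axis level, 75 mm above the bench, on an 8 mm steel rod. With the rod home it is 65 mm in front of the front face (instrument x -235, y -99 mm). Free all round: it can be pinched from above.
- beam (a point): Where the light beam crosses the compartment, between two round lenses in its side walls, at instrument x -94.8, y -99, z 75 mm. The beam runs along the instrument's y. Site axes are those of the instrument.
- orange_filter: Filter standard, glass in an orange frame, 14 (x) x 50 (y) x 60 mm high; origin: centre of its underside. It stands in the carriage, which moves 1:1 with the rod and has 3 slots 22 mm apart along the instrument's x. Rod home: the empty front slot is in the beam, the filters 22 and 44 mm behind it (+x), in either order. In the beam when its instrument x equals the beam's. Seen from above, lid open.
- green_filter: The other filter standard, green frame, same size, in the other slot of the carriage.
- pot: Bystander: open stainless pot, 140 mm diameter, 110 mm high, to the right of the instrument. Origin: centre of its underside.
- bottle: Bystander: white plastic bottle, 72 mm diameter, 170 mm high, blue cap, at the front right. Origin: centre of its underside.
- case: Bystander: flat blue case of the filter set, 90 x 140 x 36 mm high, at the front left. Origin: centre of its underside.

How it is judged:
By the outcome, as a careful person would: the job done as asked, in the order asked, and still so for the second after the job is handed in, with the robot touching nothing.
It also fails if it takes over 64 s, if anything falls off the work surface, if the arm or the gripper's body presses on something with over 40 N, if the wrist force passes 120 N, or if a joint passes its speed limit or range.

## Working session

There is one attempt and no reset: what is moved stays moved. The work goes in short steps, Python scripts to look and compute and a tool call to move; the robot and the scene stay as the last step left them, time stands still between calls to the robot, and variables do not carry over. Pictures are saved under pics/ and viewed, at most 10 in all, crops included, and the job is handed in when it is done.

Besides the shell and the picture viewer there is one more tool, called after ">>>" as name(argument=value, ...), one argument or row to a line, values as JSON. step_arm: Moves the arm, as the interface text tells. Its arguments: {"type":"object","properties":{"series":{"type":"string"},"claw":{"type":"number"},"grip_force":{"type":"number"}},"required":["series"]}

```bash
mkdir -p pics; cat > h.py <<'E'
import numpy as np, cv2
from workcell import arm
def cal(n):
    c=arm.get_calibration(n); return {k:np.array(v) for k,v in c.items()}
def ray(c,u,v):
    K=c['mtx']; d=np.array([(u-K[0,2])/K[0,0],(v-K[1,2])/K[1,1]]); s=d.copy()
    for _ in range(20): s=d/(1+c['k1']*(s@s))
    return c['position'], c['rotation']@np.array([s[0],-s[1],-1.])
def onz(c,u,v,z):
    p,d=ray(c,u,v); return p+d*(z-p[2])/d[2]
def proj(c,P):
    q=c['rotation'].T@(np.array(P)-c['position']); s=np.array([q[0],-q[1]])/-q[2]
    s=s*(1+c['k1']*(s@s)); return c['mtx'][:2,:2]@s+c['mtx'][:2,2]
E
python3 - <<'E'
from h import *
for n in ['scene','top']:
    cv2.imwrite(f'pics/{n}0.png',arm.camera(n)[:,:,::-1]); c=cal(n); print(n,c)
s=arm.observe();print(s['tcp_pos'],s['tcp_rot'],s['clock'],s['width'])
E
```

```text
scene {'mtx': array([[398.89656759,   0.        , 314.955926  ],
       [  0.        , 398.89656759, 198.98490787],
       [  0.        ,   0.        ,   1.        ]]), 'k1': array(0.01744772), 'position': array([1.0343634 , 0.39864189, 1.15937058]), 'rotation': array([0.10877028, 0.25073721, 0.89078382, 0.3630483 ])}
top {'mtx': array([[430.50379475,   0.        , 321.99169616],
       [  0.        , 430.50379475, 199.61332281],
       [  0.        ,   0.        ,   1.        ]]), 'k1': array(0.02766977), 'position': array([ 0.41373616, -0.0289053 ,  1.15941361]), 'rotation': array([-0.04351161,  0.0504682 ,  0.70992038, -0.70112249])}
[ 0.1992719  -0.59190201  0.22189219] [ 9.86839034e-01  1.61704068e-01 -1.58441562e-04 -6.99696330e-04] 0.1 0.08823257911985681
```

View pics/top0.png

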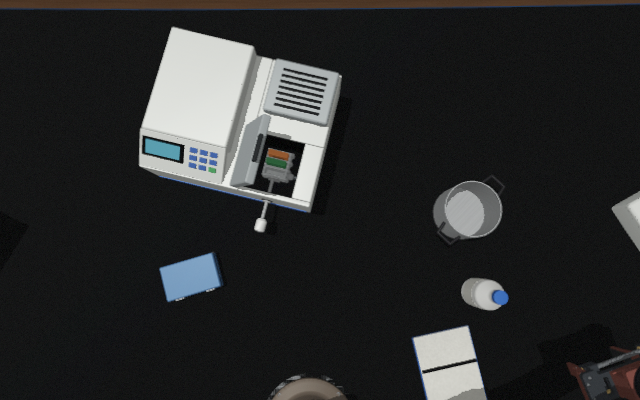

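View pics/scene0.png

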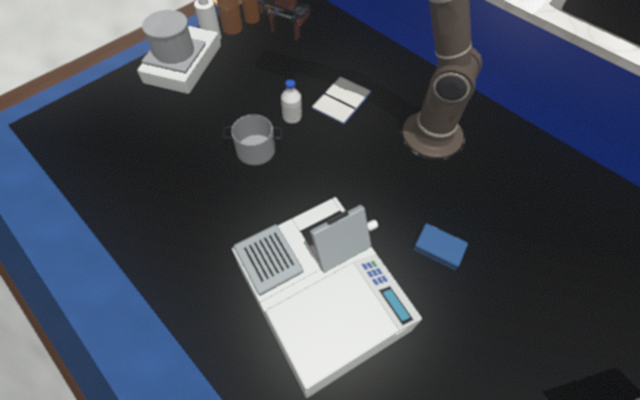

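```bash
sed -i "s/return {k:np.array(v) for k,v in c.items()}/c={k:np.array(v) for k,v in c.items()}; c['rotation']=R.from_quat(c['rotation']).as_matrix(); return c/; 1a from scipy.spatial.transform import Rotation as R" h.py
python3 - <<'E'
from h import *
c=cal('top')
for n,u,v,z in [('knob',261,226,.075),('rodend',272,183,.075),('frontR',309,211,.14),('lampR',341,75,.165),('lampL',277,57,.165),('hsBL',174,28,.19),('hsBR',256,46,.19),('bottle',500,297,.17),('case',190,277,.036),('pot',467,210,.11),('orange',277,155,.13),('green',276,162,.13)]: print(n,onz(c,u,v,z).round(3))
im=cv2.imread('pics/top0.png'); cv2.imwrite('pics/crop.png',cv2.resize(im[80:250,190:350],None,fx=3.5,fy=3.5,interpolation=cv2.INTER_CUBIC))
E
```

```text
knob [0.494 0.114 0.075]
rodend [0.603 0.086 0.075]
frontR [ 0.523 -0.009  0.14 ]
lampR [ 0.85  -0.09   0.165]
lampL [0.897 0.065 0.165]
hsBL [0.958 0.307 0.19 ]
hsBR [0.913 0.112 0.19 ]
bottle [ 0.321 -0.436  0.17 ]
case [0.368 0.299 0.036]
pot [ 0.524 -0.395  0.11 ]
orange [0.663 0.069 0.13 ]
green [0.645 0.071 0.13 ]
```

View pics/crop.png

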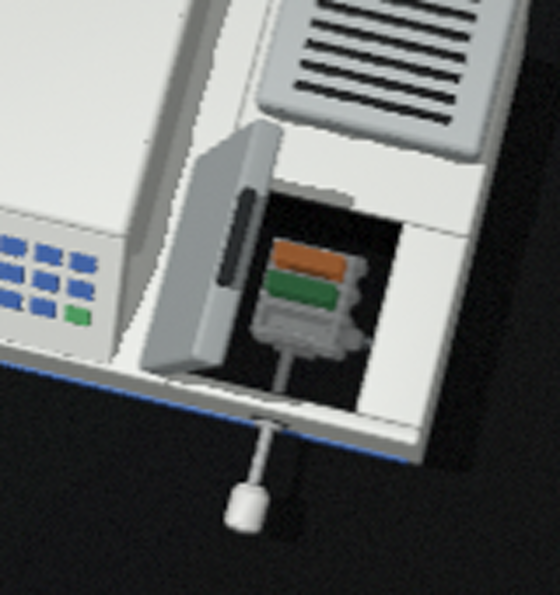

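The zoomed top view shows orange (crop 310,260) behind green (300,288), with the empty slot in front. So orange needs the 44 mm stop. The knob is at crop (247,508), and the lid leans left of the well.

```bash
python3 - <<'E'
from h import *
c=cal('top')
# (crop px, instrument xyz)
F=[((402,225),(-20,-164,140)),((356,412),(-158,-164,140)),((418,433),(-170,-210,140)),((247,508),(-235,-99,75))]
W=np.array([onz(c,190+p[0]/3.5,80+p[1]/3.5,q[2]/1000)[:2] for p,q in F]); Q=np.array([q[:2] for p,q in F])/1000
a=W-W.mean(0);b=Q-Q.mean(0)
th=np.arctan2((b[:,0]*a[:,1]-b[:,1]*a[:,0]).sum(),(a*b).sum()); Rm=np.array([[np.cos(th),-np.sin(th)],[np.sin(th),np.cos(th)]])
t=W.mean(0)-Rm@Q.mean(0); print(np.degrees(th),t,(W-(Q@Rm.T+t)).round(4))
for n,q in dict(hsBL=(.17,.21),knob=(-.235,-.099),hinge=(-.089,-.032)).items(): print(n,Rm@np.array(q)+t)
np.save('pose.npy',[*t,th])
# lid angle: free edge outer-face corners at front
for A in (1.1,1.2,1.3):
  P=lambda x,r,o:[*(Rm@np.array([x,-.032-r*np.cos(A)+o*np.sin(A)])+t),.14+r*np.sin(A)+o*np.cos(A)]
  print(A,[((proj(c,P(x,.142,.022))-[190,80])*3.5).round() for x in(-.166,-.012)])
E
```

```text
-13.31366344810009 [0.74799782 0.15578433] [[-0.0046 -0.0008]
 [-0.001  -0.0002]
 [ 0.0063 -0.0003]
 [-0.0007  0.0013]]
hsBL [0.96178808 0.32099246]
knob [0.49651579 0.11356128]
hinge [0.65402077 0.14513945]
1.1 [array([195., 360.]), array([256., 115.])]
1.2 [array([171., 354.]), array([233., 108.])]
1.3 [array([147., 348.]), array([210., 102.])]
```

```bash
cat >> h.py <<'E'
def inst(q):
    x,y,th=np.load('pose.npy'); return np.array([x+q[0]*np.cos(th)-q[1]*np.sin(th), y+q[0]*np.sin(th)+q[1]*np.cos(th), q[2]])
def go(q):  # instrument-frame goal -> shift units, turn units
    s=arm.observe(); M=R.from_quat(s['tcp_rot']).as_matrix()
    a=np.arctan2(M[1,0],M[0,0])-np.load('pose.npy')[2]
    return (M.T@(inst(q)-s['tcp_pos'])/.3).round(3), round(a/(np.pi/4),3)
E
python3 -c "
from h import *
for q in [(-.1,.02,.40),(-.1,.02,.25)]: print(inst(q),go(q))"
```

```text
[0.65529106 0.19827499 0.4       ] (array([ 2.281, -2.012, -0.591]), np.float64(0.709))
[0.65529106 0.19827499 0.25      ] (array([ 2.281, -2.011, -0.091]), np.float64(0.709))
```

>>> step_arm(
  series="0 0 -0.2 0;0 0 -0.4 0;0 0 -0.6 0.2;0.2 -0.1 -0.6 0.4;0.4 -0.25 -0.6 0.6;0.55 -0.38 -0.6 0.709;0.7 -0.5 -0.6 0.709;0.85 -0.65 -0.6 0.709;0.95 -0.8 -0.6 0.709;1 -0.95 -0.6 0.709;1 -1 -0.6 0.709;1 -1 -0.6 0.709",
  claw=0,
)

```text
clock: 1.6
tcp_pos: [0.3876, -0.2124, 0.4029]
tcp_rot: [0.993, -0.115, 0.0, 0.0]
contact_force: [-0.5, -0.7, -0.2]
width: 0.001
gripper_force: 0.0
```

```bash
python3 -c "
from h import *
for q in [(-.1,.02,.40),(-.1,.02,.25)]: print(inst(q),go(q))"
```

```text
[0.65529106 0.19827499 0.4       ] (array([ 0.554, -1.537,  0.009]), np.float64(0.001))
[0.65529106 0.19827499 0.25      ] (array([ 0.554, -1.537,  0.509]), np.float64(0.001))
```

>>> step_arm(
  series="0.06 -0.18 0 0;0.12 -0.36 0 0;0.19 -0.54 0 0;0.25 -0.7 0 0;0.31 -0.85 0 0;0.35 -0.98 0 0;0.35 -0.98 0 0;0.35 -0.98 0 0",
)

```text
clock: 2.6
tcp_pos: [0.5583, 0.0474, 0.4019]
tcp_rot: [0.993, -0.117, -0.001, 0.0]
contact_force: [-0.6, -0.4, 0.1]
width: 0.0007
gripper_force: 0.0
```

```bash
python3 - <<'E'
from h import *
for q in [(-.1,.02,.40),(-.1,.02,.25)]: print(inst(q),go(q))
c=cal('wrist'); cv2.imwrite('pics/w1.png',arm.camera('wrist')[:,:,::-1])
for n,q in dict(knob=(-.235,-.099,.075),wellBR=(-.02,-.164,.14),wellFR=(-.158,-.164,.14),FR=(-.17,-.21,.14)).items(): print(n,proj(c,inst(q)).round())
E
```

```text
[0.65529106 0.19827499 0.4       ] (array([ 0.198, -0.565,  0.006]), np.float64(-0.003))
[0.65529106 0.19827499 0.25      ] (array([ 0.198, -0.565,  0.506]), np.float64(-0.003))
knob [287. 205.]
wellBR [332.  47.]
wellFR [331. 162.]
FR [366. 171.]
```

View pics/w1.png

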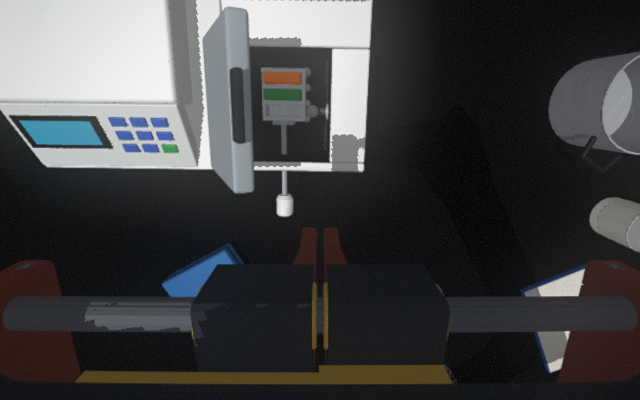

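The wrist view confirms the pose: the knob is at (285,205) against a predicted (287,205), and the well corner is at (331,162). Next I go behind the lid.

>>> step_arm(
  series="0.06 -0.18 0 0;0.13 -0.36 0 0;0.18 -0.52 0 0;0.2 -0.565 0.1 0;0.2 -0.565 0.3 0;0.2 -0.565 0.45 0;0.2 -0.565 0.5 0;0.2 -0.565 0.5 0;0.2 -0.565 0.5 0",
)

```text
clock: 3.78
tcp_pos: [0.6563, 0.2008, 0.2552]
tcp_rot: [0.993, -0.116, 0.002, -0.001]
contact_force: [0.8, 0.2, 1.4]
width: 0.0004
gripper_force: 0.0
```

```bash
python3 -c "
from h import *
for q in [(-.1,.02,.25),(-.1,-.06,.235),(-.1,-.09,.215)]: print(inst(q),go(q))"
```

```text
[0.65529106 0.19827499 0.25      ] (array([-0.001,  0.009,  0.017]), np.float64(-0.001))
[0.63686852 0.12042508 0.235     ] (array([-0.001,  0.276,  0.067]), np.float64(-0.001))
[0.62996006 0.09123136 0.215     ] (array([-0.002,  0.376,  0.133]), np.float64(-0.001))
```

>>> step_arm(
  series="0 0.06 0 0;0 0.12 0.02 0;0 0.16 0.03 0;0 0.2 0.04 0;0 0.23 0.05 0;0 0.26 0.06 0;0 0.29 0.08 0;0 0.32 0.1 0;0 0.35 0.12 0;0 0.38 0.13 0;0 0.4 0.13 0;0 0.4 0.13 0",
)

```text
clock: 5.28
tcp_pos: [0.6277, 0.0834, 0.2138]
tcp_rot: [0.993, -0.116, 0.0, 0.0]
contact_force: [-0.7, 0.3, -0.3]
width: 0.0005
gripper_force: 0.0
```

```bash
python3 - <<'E'
from h import *
s=arm.observe();print(s['tcp_pos'],s['contact_force'])
im=arm.camera('scene')[:,:,::-1]; cv2.imwrite('pics/s2.png',cv2.resize(im[150:350,200:440],None,fx=3,fy=3))
E
```

```text
[0.62765006 0.08335853 0.21375873] [-0.66944681  0.27092358 -0.34483037]
```

View pics/s2.png

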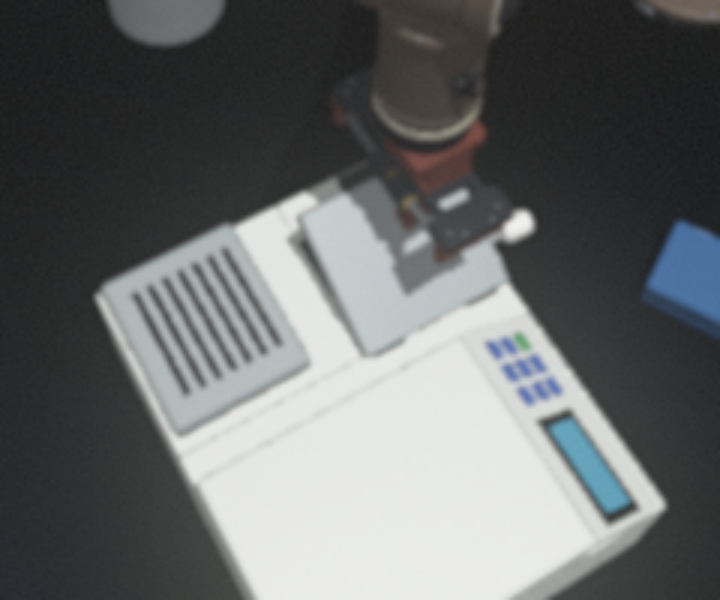

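The lid is past 0.8 rad and sinking. I lift off and move over the knob while it closes.

```bash
python3 -c "
from h import *
for q in [(-.235,-.099,.32),(-.235,-.099,.056)]: print(go(q))"
```

```text
(array([-0.448,  0.005, -0.354]), np.float64(0.0))
(array([-0.449,  0.005,  0.526]), np.float64(0.0))
```

>>> step_arm(
  series="0 0 -0.18 0;-0.1 0.005 -0.35 0;-0.3 0.005 -0.35 0;-0.45 0.005 -0.35 0;-0.45 0.005 -0.35 0;-0.45 0.005 -0.35 0;-0.45 0.005 -0.35 0;-0.45 0.005 -0.35 0;-0.45 0.005 -0.35 0;-0.45 0.005 -0.35 0;-0.45 0.005 -0.35 0;-0.45 0.005 -0.35 0;-0.45 0.005 -0.35 0;-0.45 0.005 -0.35 0;-0.45 0.005 -0.35 0;-0.45 0.005 -0.35 0",
  claw=0.9,
)

```text
clock: 7.32
tcp_pos: [0.4959, 0.1137, 0.3187]
tcp_rot: [0.993, -0.116, 0.0, 0.0]
contact_force: [-0.5, -0.5, 0.1]
width: 0.079
gripper_force: 0.0
```

```bash
python3 - <<'E'
from h import *
c=cal('wrist'); a=arm.camera('wrist')[:,:,::-1]; b=cv2.resize(arm.camera('top')[80:250,190:350,::-1],None,fx=2.35,fy=2.353)
b=b[:400]; b=cv2.resize(b,(376,400))
cv2.imwrite('pics/w3.png',cv2.resize(np.hstack([a,b]),(800,315)))
print(go((-.235,-.099,.056)),proj(c,inst((-.235,-.099,.075))))
for x in(-.166,-.012):print('lid free edge shut',proj(c,inst((x,-.174,.162))), (proj(cal('top'),inst((x,-.174,.162)))-[190,80])*2.35)
E
```

```text
(array([ 0.002, -0.   ,  0.875]), np.float64(0.0)) [319.75245705 165.61675647]
lid free edge shut [400.42945118 108.57540871] [245.49662696 282.5862484 ]
lid free edge shut [411.8630733  -85.27444877] [279.80125837 135.57789311]
```

View pics/w3.png

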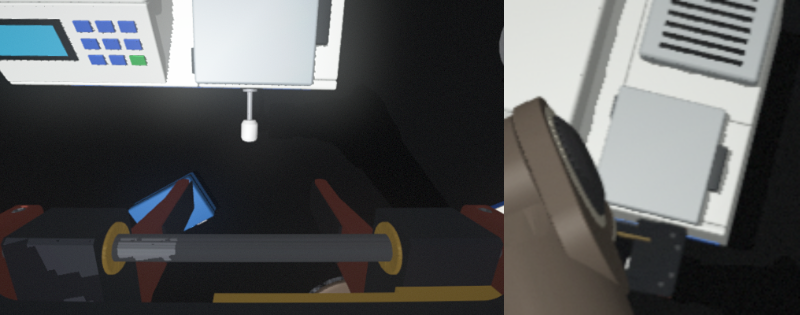

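Lid appears shut, with its free-edge corner at about (314,82) in the composite. I check numerically that it has stopped moving, and re-centre on the knob.

```bash
python3 - <<'E'
from h import *
c=cal('wrist'); a=arm.camera('wrist').astype(int)
for _ in range(8): b=arm.camera('wrist').astype(int)
print('moving px',(abs(a-b).sum(2)[:140]>90).sum())
g=b.min(2); m=(g>140).astype(np.uint8); m[:145]=0; m[190:]=0; m[:,:270]=0;m[:,370:]=0
n,l,s,ce=cv2.connectedComponentsWithStats(m); i=1+np.argmax(s[1:,4]); print(s[i],ce[i])
for v in (20,60,90): print(v,[ (u,int(abs(g[v,u+1]-g[v,u-1]))) for u in range(380,430) if abs(g[v,u+1]-g[v,u-1])>25])
col=g[80:125,330]; print(col)
for x,y,z in[(-.166,-.1,.162),(-.166,-.1,.142),(-.17,-.1,.14)]:print(proj(c,inst((x,y,z))))
for y in(20,60,90):
  print([ (z,round(float(np.interp(y,*[k for k in [np.array([proj(c,inst((x,-.174,z))) for x in(-.012,-.166)])[:,1],np.array([proj(c,inst((x,-.174,z))) for x in(-.012,-.166)])[:,0]]])))) for z in(.162,.172)])
E
```

```text
moving px 1
[306 145  21  35 562] [316.02135231 164.30782918]
20 [(401, 32), (402, 63), (403, 76), (404, 34), (418, 84), (419, 150), (420, 84)]
60 [(398, 37), (399, 40), (400, 27), (401, 99), (402, 55)]
90 [(396, 47), (397, 44), (399, 58), (400, 91), (401, 52), (427, 42), (428, 135), (429, 138)]
[225 225 226 225 225 226 225 225 226 225 225 225 226 226 227 226 224 226
 225 225 225 226 226 225 207 185 166 155 240 248 236 180 102  65  62  62
  62  58  60  59  59  60  55  59  57]
[320.89322656 108.35186286]
[320.83835054 108.25153162]
[320.82327176 112.38579656]
[(0.162, 406), (0.172, 408)]
[(0.162, 403), (0.172, 406)]
[(0.162, 402), (0.172, 404)]
```

```bash
python3 - <<'E'
from h import *
c=cal('wrist'); K=onz(c,316,165.5,.075); d=K-inst((-.235,-.099,.075)); print(K,d)
p=np.load('pose.npy'); p[:2]+=d[:2]; np.save('pose.npy',p); print(go((-.235,-.099,.056)))
E
```

```text
[0.49771874 0.1180517  0.075     ] [1.20294936e-03 4.49041270e-03 1.38777878e-17]
(array([ 0.003, -0.016,  0.875]), np.float64(0.001))
```

>>> step_arm(
  series="0 -0.013 0.2 0;0 -0.013 0.4 0;0 -0.013 0.6 0;0 -0.013 0.75 0;0 -0.013 0.83 0;0 -0.013 0.875 0;0 -0.013 0.875 0;0 -0.013 0.875 0",
)

```text
clock: 8.88
tcp_pos: [0.4976, 0.1177, 0.0572]
tcp_rot: [0.993, -0.116, 0.001, -0.0]
contact_force: [1.0, -0.7, 0.5]
width: 0.079
gripper_force: 0.0
```

>>> step_arm(
  series="0 0 0 0;0 0 0 0;0 0 0 0;0 0 0 0;0 0 0 0;0 0 0 0;0 0 0 0;0 0 0 0",
  claw=0,
  grip_force=20,
)

```text
clock: 9.88
tcp_pos: [0.4968, 0.1178, 0.0561]
tcp_rot: [0.993, -0.116, 0.0, -0.0]
contact_force: [0.4, 1.9, -1.0]
width: 0.0254
gripper_force: 20.0
```

>>> step_arm(
  series="-0.02 0 0 0;-0.04 0 0 0;-0.06 0 0 0;-0.08 0 0 0;-0.1 0 0 0;-0.12 0 0 0;-0.14 0 0 0;-0.147 0 0 0;-0.147 0 0 0;-0.147 0 0 0;-0.147 0 0 0",
)

```text
clock: 11.25
tcp_pos: [0.454, 0.1285, 0.0562]
tcp_rot: [0.993, -0.115, 0.0, -0.001]
contact_force: [2.8, 4.6, -4.6]
width: 0.0253
gripper_force: 20.0
```

>>> step_arm(
  series="0 0 0 0;0 0 0 0;0 0 0 0;0 0 0 0;0 0 -0.1 0;0 0 -0.3 0;0 0 -0.5 0;0 0 -0.7 0;0 0 -0.8 0;0 0 -0.8 0;0 0 -0.8 0",
  claw=0.9,
)

```text
clock: 12.62
tcp_pos: [0.4533, 0.1272, 0.2951]
tcp_rot: [0.993, -0.116, -0.001, 0.0]
contact_force: [1.0, -0.3, -0.1]
width: 0.0788
gripper_force: 0.0
```

```bash
python3 - <<'E'
from h import *
c=cal('wrist'); b=arm.camera('wrist'); cv2.imwrite('pics/w4.png',b[:,:,::-1])
for p in (0,.022,.044): print(p,proj(c,inst((-.235-p,-.099,.075))))
E
```

```text
0 [318.52709861 130.00550144]
0.022 [318.51712012 149.43797626]
0.044 [318.50756746 168.30123576]
```

View pics/w4.png

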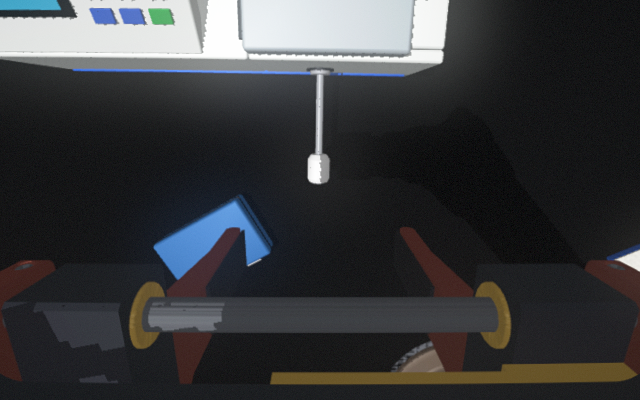

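The knob sits at (318,169), which matches the 44 mm stop (168.3). The lid is shut, and nothing touches the rod. I hold for about 2.5 s more, then go back down and grip again.

>>> step_arm(
  series="0 0 0 0;0 0 0 0;0 0 0 0;0 0 0 0;0 0 0 0;0 0 0 0;0 0 0 0;0 0 0 0;0 0 0 0;0 0 0 0;0 0 0 0;0 0 0 0;0 0 0 0;0 0 0 0;0 0 0 0;0 0 0 0;0 0 0 0;0 0 0 0;0 0 0 0;0 0 0 0",
)

```text
clock: 15.18
tcp_pos: [0.4539, 0.1276, 0.2962]
tcp_rot: [0.993, -0.116, 0.0, 0.0]
contact_force: [0.4, -0.0, -1.3]
width: 0.0787
gripper_force: 0.0
```

>>> step_arm(
  series="0 0 0.2 0;0 0 0.4 0;0 0 0.6 0;0 0 0.72 0;0 0 0.8 0;0 0 0.8 0;0 0 0.8 0",
)

```text
clock: 16.05
tcp_pos: [0.4544, 0.1279, 0.057]
tcp_rot: [0.993, -0.116, 0.0, -0.0]
contact_force: [0.5, 0.5, -1.4]
width: 0.0787
gripper_force: 0.0
```

>>> step_arm(
  series="0 0 0 0;0 0 0 0;0 0 0 0;0 0 0 0;0 0 0 0;0 0 0 0;0 0 0 0;0 0 0 0",
  claw=0,
  grip_force=20,
)

```text
clock: 17.05
tcp_pos: [0.4541, 0.1285, 0.0562]
tcp_rot: [0.993, -0.115, 0.0, -0.001]
contact_force: [0.7, 5.1, -1.9]
width: 0.0252
gripper_force: 20.0
```

>>> step_arm(
  series="0.02 0 0 0;0.04 0 0 0;0.06 0 0 0;0.08 0 0 0;0.1 0 0 0;0.12 0 0 0;0.14 0 0 0;0.148 0 0 0;0.15 0 0 0;0.15 0 0 0;0.15 0 0 0",
)

```text
clock: 18.42
tcp_pos: [0.4967, 0.1176, 0.0561]
tcp_rot: [0.993, -0.116, -0.001, 0.0]
contact_force: [-3.3, 4.3, 2.3]
width: 0.0251
gripper_force: 20.0
```

>>> step_arm(
  series="0 0 0 0;0 0 0 0;0 0 0 0;0 0 0 0;0 0 -0.1 0;0 0 -0.3 0;0 0 -0.5 0;0 0 -0.7 0;0 0 -0.8 0;0 0 -0.8 0;0 0 -0.8 0",
  claw=0.9,
)

```text
clock: 19.8
tcp_pos: [0.4971, 0.1169, 0.2951]
tcp_rot: [0.993, -0.116, -0.001, 0.0]
contact_force: [-0.2, -0.1, -0.5]
width: 0.0791
gripper_force: 0.0
```

```bash
python3 - <<'E'
from h import *
c=cal('wrist'); b=arm.camera('wrist'); cv2.imwrite('pics/w5.png',b[:,:,::-1])
for p in (0,.022,.044): print(p,proj(c,inst((-.235-p,-.099,.075))))
E
```

```text
0 [318.51071583 169.18091577]
0.022 [318.50174708 187.468792  ]
0.044 [318.4931568  205.22431367]
```

View pics/w5.png

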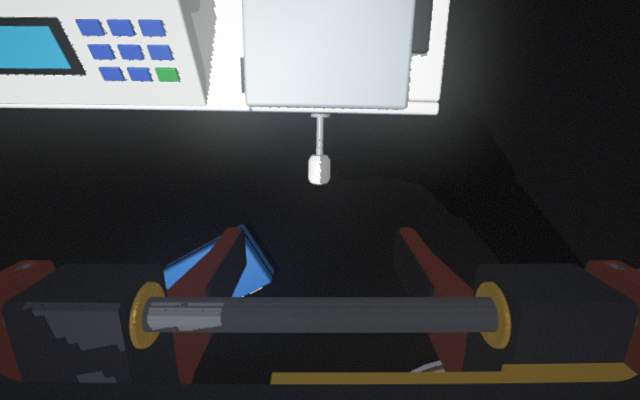

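The knob is at (318,169), the home position, and the lid is shut. The case has not moved, and the hand is clear.

```bash
python3 -c "
from h import *
print(arm.close_job())"
```

```text
the job is handed in; nothing more can be done
None
```

The orange filter check is done and handed in: I shut the lid, pulled the rod to the 44 mm stop, kept the hand off for over 2 s, then pushed the rod home with the lid still shut. The case looked unmoved in the wrist view; I did not re-image the pot or bottle, but the arm's path stayed clear of them.

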